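# Brace the wax jar in its block and take off the tight cap

### The job

Lift the square amber wax jar by its black cap and set it fully down into the square pocket of the dark wooden block, which braces it. Then turn the tight cap anticlockwise (seen from above) until its red line points at the red stripes on the jar, stop turning there, lift the cap straight off and finish while holding it level just above the open jar, clear of it by a centimetre or two. Leave the mallet, gouge and brush alone, keep the jar upright, and do not let go of the cap at the end.

Things in the scene. Friction and masses are not known exactly. Their poses are not given: they have to be found in the camera images.
- jar: Loose square amber glass jar, 300 g, 60 x 60 mm, 46 mm high to its flat shoulder (lowest 4 mm only 54 mm wide). Origin: centre of underside, z up. A red stripe runs down its +x and -x sides and onto the shoulder; labels on +y and -y. Starts upright on the cork mat, cap on. The gripper cannot reach its body past the cap: carry it by the cap. Unbraced it would turn along with the cap.
- jar_rim (a point): Centre of the jar's open round neck at its rim, 66 mm above the jar's underside; the neck is 34 mm wide with two thread ridges 43 mm wide overall. The cap must rise about 12 mm from its seat for its lower edge to pass the rim.
- cap: Black round ribbed cap, 50 mm diameter, 30 mm tall, 60 g. Origin: centre of its lower edge, which sits 54 mm above the jar's underside, 8 mm above its shoulder. A red line along its x axis crosses the top and runs down both sides. At the start its x axis lies 58 to 88 degrees clockwise (from above) of the jar's x axis. Tight: a spring seal inside makes it take roughly 0.3 to 0.8 N m to turn.
- cap_top (a point): Centre of the cap's top face, 84 mm above the jar's underside while screwed on. Thread: two lugs under two ridges. Turned anticlockwise to within about 28 degrees of lined up with the jar's x axis (either end), the lugs come free and the seal pushes the cap up by up to 3 mm; then it lifts straight off. Some 30 degrees past lined up the lugs run against stops.
- holder: Dark wooden block fixed to the bench, 100 x 100 mm, 34 mm high, with a square pocket 66 x 66 mm, open at the top, its floor 10 mm above the bench (24 mm deep), sides parallel to the block's x and y axes. Origin: centre of the underside. The jar goes in with 3 mm play on each side, in any of the four square ways.
- mallet: Carver's mallet standing on its blue 68 mm wide round head, 220 mm tall. Bystander; origin: centre of its underside.
- gouge: Gouge with wooden handle lying on the bench, 240 mm long, 28 mm thick. Bystander; origin: about the middle of its length, at bench level, x along its length.
- brush: Bench brush with a wooden handle lying on the bench, 200 mm long, 42 mm wide, 20 mm thick. Bystander; origin: about the middle of its length, at bench level, x along its length.
- coaster: Cork mat fixed flat on the bench, 100 x 100 mm, 4 mm thick, on which the jar stands at the start. Origin: centre of its underside.
Things that resemble listed ones, but are neither listed nor needed, are in the scene too. There is more than one size of the cap; the one meant has the size given above.

How it is judged:
On the way, in this order (a step that is already met when the one before it is completed fails the run):
1. the jar stands fully down in the block's pocket, cap still on and not yet turned to release (z of jar in the frame of holder below 0.0135 m and horizontal distance between jar and holder below 0.007 m and angle between jar's own z axis and vertical below 0.08 rad and z of cap in the frame of jar below 0.0575 m and angle between the x axis of cap and the x axis of jar, either way round above 0.6 rad), for 0.1 s.
2. braced in the block, the cap has been turned until its thread lets go, before being lifted (z of jar in the frame of holder below 0.0135 m and horizontal distance between jar and holder below 0.007 m and z of cap in the frame of jar below 0.0625 m and angle between the x axis of cap and the x axis of jar, either way round below 0.53 rad), for 0.05 s.
At the end, for the whole second after the job is handed in: Jar upright, fully down in the pocket (within 3.5 mm). Fingers hold the cap still and level (12 degrees), its lower edge 1 to 40 mm above the rim, within 15 mm of the jar's axis, its line within 34 degrees of the jar's stripes, touching neither jar nor block (z of jar in the frame of holder below 0.0135 m and horizontal distance between jar and holder below 0.007 m and angle between jar's own z axis and vertical below 0.08 rad and z of cap in the frame of jar between 0.067 and 0.106 m and horizontal distance between cap and jar below 0.015 m and angle between cap's own z axis and vertical below 0.2 rad and angle between the x axis of cap and the x axis of jar, either way round below 0.6 rad and contact force between the fingers and cap above 2 N and contact force between cap and jar below 0.2 N and contact force between cap and holder below 0.2 N and linear speed of each of cap, jar below 0.02 m/s); the arm keeps its last pose, push and grip.
It fails at once if the mallet, gouge or brush is disturbed (moved by 20 mm or the mallet tipped) (distance of any of mallet, gouge, brush from where it was at the start of the episode above 0.02 m or angle between mallet's own z axis and vertical above 0.35 rad).
It fails at once if the jar is tipped (angle between jar's own z axis and vertical above 0.5 rad).
It also fails if it takes over 48 s, if anything falls off the work surface, if the arm or the gripper's body presses on something with over 40 N, if the wrist force passes 120 N, or if a joint passes its speed limit or range.

### The arm

A 6-joint arm with a two-finger parallel gripper is mounted at the origin on the work surface. World frame = base frame: x ahead of the robot, y to its left, z up, the work surface at z = 0. Lengths are in m, angles in rad, forces in N, time in s.
With the tool pointing down it reaches from about 0.35 to 0.775 m from the base axis. Payload 7.3 kg.
Tool frame: the origin (TCP) lies at the very end of the fingers, on their centre line; the grasp point (between the pads) lies 19 mm behind it; z points along the fingers, y is the line along which they close (so a half turn about z gives the same grasp; the last joint's range is limited). The gripper opens to 92 mm and grips with 3 to 60 N. Pads are 19 mm wide; open, the fingers measure 130 mm over their backs; the gripper's body (75 mm by 190 mm) begins 47 mm behind the grasp point.
Start: joints at [-1.339, 0.342, 1.524, -0, 1.275, -0.146], TCP at [0.194, -0.488, 0.227] pointing down, gripper open.
Joint ranges: [-2.53, 2.53], [-0.77, 2.02], [0.04, 2.7], [-1, 4.14], [0.28, 2.66], [-3.11, 3.11]. Speed limits (rad/s): [2.57, 2.57, 3.14, 3.14, 3.14, 3.14].

### API

Orientations are given as a unit quaternion [x, y, z, w].
In Python, from workcell import observe, snapshot, camera_model, job_done gives the robot as it stands.
- The arm moves only by the shell command python3 -m handwheel 'ROWS' [OPENING]. ROWS is JSON, a list of rows, each a list of 6 numbers: the shift along the tool's x, y, z normalised to -1 to 1, where 1 is 200 mm, then the turn, a rotation vector about the tool's x, y, z normalised to -1 to 1, where 1 is pi/2 rad. In form: [[tx, ty, tz, rx, ry, rz], ...]. A call has 1 to 20 rows; each row is the pose to reach, as a shift and turn from the pose commanded when the call began, along the tool's axes at that moment; what a row does not reach only later rows make up. A row lasts 1/8 s, in which the tool goes at most 62.5 mm and 10.7 degrees, less where a joint would pass 70% of its speed; a pose out of reach is approached as far as the arm can. A call with a number of a shift or a turn outside -1 to 1 is refused whole. A call with a gripper value outside its range is refused whole. OPENING is the closure, from 0 (fully open) to 1 (shut), set as the call begins (- or left out, the last holds). The fingers move at their own pace and stop on an object; the grip force is fixed at half the most. Time passes only in rows, so rows that repeat a pose let the fingers close. It gives the time, the measured TCP pose, the force, the opening and the grip force at its end, in the units of the state.
- observe(): the state, without advancing time (a new reading comes with each control period).
- snapshot(name): name is "side" or "top"; returns (picture, depth): 400x640x3 uint8, red, green, blue; 400x640 float32, m along the optical axis (not along the pixel's ray), 0 where there is no reading.
- camera_model(name): a dict with "vertical_fov" (degrees; the focal length in pixels is half the picture's height over the tangent of half this angle, whatever the lens; pixels are square), "cx", "cy" (the principal point, pixels), "k1" (the pictures are not rectified: a ray, as slopes to the right and down, at radius r is drawn at 1 + k1 r^2 times it, then the intrinsics apply), "rvec" (rotation vector, rad) and "tvec" (3), from world to camera coordinates, as OpenCV has them. Camera axes: x right, y down, z forward; pixel columns grow to the right and rows downward; lengths in m; the calibration is good to about 2 mm. A picture is of the moment at which its call begins. camera_model takes no time and is no camera call.
- job_done(): hands the job in; it is judged then, once.
The state is a dict: "t": time; "q": joint angles; "qd": joint speeds; "joint_torque": joint torques, N m; "tcp_pos": TCP position; "ee_rot": TCP orientation; "force": force on the tool from outside, world axes, zero at the start; "wrist_torque": the same for the moment, N m; "gripper_width": finger opening in m; "gripper_force": force on a finger pad.
Only numpy, scipy, OpenCV 4.12 (cv2) and the standard library are available. Lean on these libraries where they do the work, as an engineer would, in place of code of your own. Each camera call takes 0.05 s, during which the arm holds its last target. There are 200 camera calls.

## Working session

There is one attempt and no reset: what is moved stays moved. The work goes in short steps, Python scripts to look and compute and a shell command to move; the robot and the scene stay as the last step left them, time stands still between calls to the robot, and variables do not carry over. Pictures are saved under pics/ and viewed, at most 10 in all, crops included, and the job is handed in when it is done.

```bash
mkdir -p pics; ls; cat > h.py <<'E'
import numpy as np, cv2
from workcell import observe, snapshot, camera_model
def K(n):
    m=camera_model(n); f=200/np.tan(np.radians(m["vertical_fov"])/2); return m,f
def rays(n,uv):
    m,f=K(n); uv=np.atleast_2d(np.array(uv,float)); d=(uv-[m["cx"],m["cy"]])/f
    s=d.copy()
    for _ in range(20): s=d/(1+m["k1"]*(s**2).sum(1,keepdims=True))
    R=cv2.Rodrigues(np.array(m["rvec"],float))[0]; t=np.array(m["tvec"],float).ravel()
    return -R.T@t, np.c_[s,np.ones(len(s))]@R   # dir scaled: depth along axis=1
def onz(n,uv,z):
    c,d=rays(n,uv); return c+d*((z-c[2])/d[:,2])[:,None]
def ondepth(n,uv,dep):
    c,d=rays(n,uv); uv=np.atleast_2d(uv).astype(int); return c+d*dep[uv[:,1],uv[:,0]][:,None]
def proj(n,P):
    m,f=K(n); R=cv2.Rodrigues(np.array(m["rvec"],float))[0]; p=np.atleast_2d(P)@R.T+np.array(m["tvec"],float).ravel()
    s=p[:,:2]/p[:,2:]; s=s*(1+m["k1"]*(s**2).sum(1,keepdims=True)); return s*f+[m["cx"],m["cy"]]
E
python3 - <<'E'
from h import *
for n in("top","side"):
    im,d=snapshot(n); cv2.imwrite(f"pics/{n}0.png",im[...,::-1]); np.savez(f"{n}0.npz",im=im,d=d); print(n,camera_model(n),(d==0).mean())
s=observe(); print(s["tcp_pos"],s["ee_rot"],s["force"],s["gripper_width"],s["t"])
E
```

```text
pics
top {'vertical_fov': 56.349534572556124, 'cx': 316.325495637907, 'cy': 197.04284027304837, 'k1': -0.09055821169104167, 'rvec': array([ 2.15309024, -2.06645462,  0.21310444]), 'tvec': array([-0.00076532,  0.5803235 ,  0.74576467])} 0.00402734375
side {'vertical_fov': 54.3755431741179, 'cx': 318.4157536315016, 'cy': 203.61303223427376, 'k1': -0.07513520289903564, 'rvec': array([ 2.12438037, -0.05295894,  0.06075437]), 'tvec': array([-0.56112927,  0.0729129 ,  0.8019731 ])} 0.00388671875
[ 0.19359795 -0.48763306  0.2261228 ] [ 9.82206856e-01  1.87801094e-01 -3.41696111e-05 -6.63039697e-04] [0.05382607 0.06696302 0.08330195] 0.0918953257724146 0.1
```

View pics/top0.png

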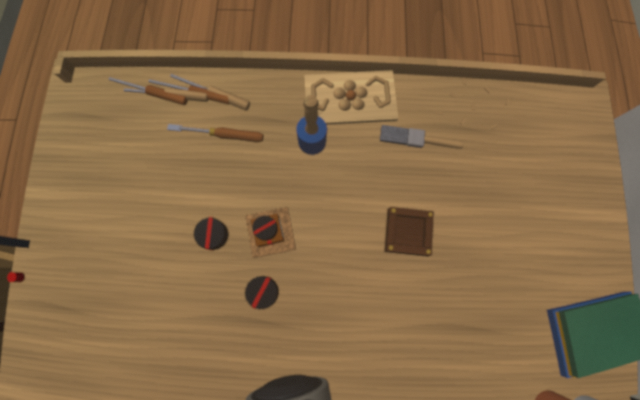

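View pics/side0.png

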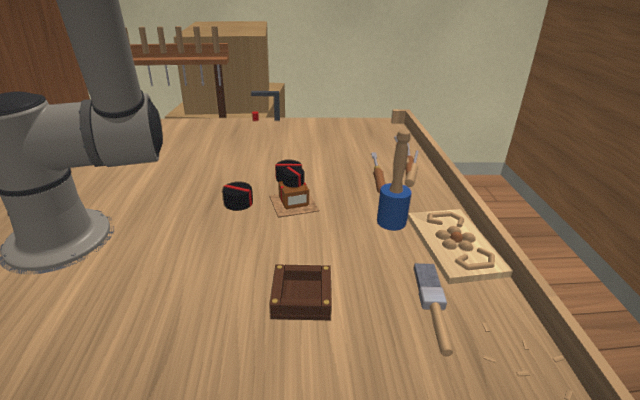

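Top view: the capped amber jar is at about (265,230) on its cork mat. The holder is at (409,231), the mallet at (312,133), the gouge at (220,132) and the brush at (420,137). There are three caps: (211,233) and (262,292) are larger ones lying on the bench with no jar. The one at (265,228) sits on the amber jar on the cork mat, so it fits the description. I'll measure it and confirm in a crop.

```bash
cat > m.py <<'E'
from h import *
def caps(n,im,d):
    hsv=cv2.cvtColor(im,cv2.COLOR_RGB2HSV)
E
python3 - <<'E'
from h import *
T=np.load("top0.npz");S=np.load("side0.npz")
for nm,D in(("top",T),("side",S)):
    for p in ([(265,228),(211,233),(262,292),(409,231),(312,133),(15,277)] if nm=="top" else [(300,290),(393,205),(238,200),(289,170)]): print(nm,p,ondepth(nm,p,D["d"])[0].round(3))
a=cv2.resize(T["im"][195:270,235:310],(600,600),interpolation=cv2.INTER_CUBIC)
b=cv2.resize(S["im"][150:225,262:325],(200*63//75*2,400),interpolation=cv2.INTER_CUBIC)
cv2.imwrite("pics/c1.png",a[...,::-1])
# black cap mask by depth height
im,d=T["im"],T["d"]
v,u=np.mgrid[195:270,235:310]; uv=np.c_[u.ravel(),v.ravel()]
P=ondepth("top",uv,d); z=P[:,2]; print("z pct",np.percentile(z,[1,10,50,70,80,90,95,99]).round(3))
m=z>0.075; c=cv2.minEnclosingCircle(P[m][:,:2].astype(np.float32)); print("cap top",m.sum(),c,P[m].mean(0))
rgb=im[uv[:,1],uv[:,0]].astype(int); r=(rgb[:,0]>90)&(rgb[:,1]<60)&(z>0.075)
Q=onz("top",uv[r],0.088); l=cv2.fitLine(Q[:,:2].astype(np.float32),cv2.DIST_L2,0,.01,.01).ravel(); print("line n",r.sum(),l,np.degrees(np.arctan2(l[1],l[0])))
# holder
v,u=np.mgrid[190:270,370:450]; uv=np.c_[u.ravel(),v.ravel()]; P=ondepth("top",uv,d)
m=(P[:,2]>.024)&(P[:,2]<.045); H=onz("top",uv[m],.034)[:,:2].astype(np.float32); print("holder",m.sum(),cv2.minAreaRect(H),H.min(0),H.max(0),np.median(P[m][:,2]))
m=(P[:,2]>.005)&(P[:,2]<.018); print("floor",np.median(P[m],0),m.sum())
# mat
E
```

```text
top (265, 228) [0.505 0.125 0.089]
top (211, 233) [0.494 0.249 0.043]
top (262, 292) [0.374 0.129 0.042]
top (409, 231) [ 0.52  -0.189  0.013]
top (312, 133) [0.714 0.038 0.091]
top (15, 277) [0.369 0.711 0.03 ]
side (300, 290) [ 0.519 -0.178  0.009]
side (393, 205) [0.72  0.008 0.065]
side (238, 200) [0.382 0.098 0.028]
side (289, 170) [0.5   0.131 0.088]
z pct [-0.004 -0.002  0.001  0.003  0.005  0.051  0.088  0.09 ]
cap top 503 ((0.47223082184791565, 0.07882045209407806), 0.08572510629892349) [0.50187969 0.12163418 0.127158  ]
line n 104 [ 0.5452787  -0.8382548   0.50714314  0.12676546] -56.956287
holder 1205 ((0.5188718438148499, -0.1861780732870102), (0.10175292938947678, 0.10116984695196152), 86.20429992675781) [ 0.46604338 -0.23821935] [ 0.57060254 -0.1329283 ] 0.033331978055751166
floor [ 0.52004503 -0.18802468  0.00980087] 874
```

View pics/c1.png

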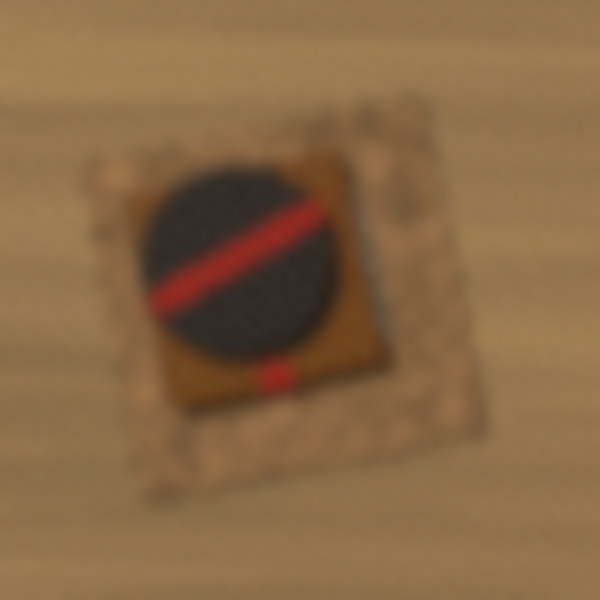

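Crop: black cap, about 50 mm, with its red line at image (160,303) to (320,210). The amber square body carries a red stripe at (277,377) and sits on the cork mat, so this is the right jar. Next I'll get precise poses.

```bash
python3 - <<'E'
from h import *
T=np.load("top0.npz");S=np.load("side0.npz")
im=T["im"];d=T["d"]
# cap top disk: dark or red pixels in crop
c=im[195:270,235:310].astype(int)
dark=(c.max(2)<75)|((c[...,0]>90)&(c[...,1]<60)&(c[...,2]<60)); dark[48*1+0:,:]=0 if False else dark[48:,:]
n,l,st,ce=cv2.connectedComponentsWithStats(dark.astype(np.uint8)); i=l[33,30]
print("comp",st[i],ce[i]+[235,195])
v,u=np.nonzero(l==i); uv=np.c_[u+235,v+195]
P=onz("top",uv,.088)[:,:2].astype(np.float32); print("cap circ",cv2.minEnclosingCircle(P),P.mean(0),np.sqrt(4*cv2.contourArea(cv2.convexHull(P))/np.pi))
px=np.array([[188,410],[388,362],[345,155],[130,195]])/8-.5+[235,195]
J=onz("top",px,.050); print("jar corners",J.round(4),J.mean(0)); 
for k in range(4): e=J[(k+1)%4]-J[k]; print(np.linalg.norm(e),np.degrees(np.arctan2(e[1],e[0]))%90)
Sp=onz("top",np.array([[277,377]])/8-.5+[235,195],.05); e=P.mean(0)-Sp[0,:2]; print("stripe dir",Sp,np.degrees(np.arctan2(e[1],e[0])))
px=np.array([[165,505],[487,432],[425,95],[90,160]])/8-.5+[235,195]; M=onz("top",px,.004); print("mat",M.mean(0))
# side: cap
print("side proj cap centre",proj("side",[[.505,.1265,.088],[*P.mean(0),.088]]))
o=im[195:275,370:450]; s=S["im"][255:325,262:342]
o=cv2.resize(o,(400,400),interpolation=cv2.INTER_CUBIC); s=cv2.resize(s,(400,350),interpolation=cv2.INTER_CUBIC)
q=cv2.resize(S["im"][155:225,262:342],(400,350),interpolation=cv2.INTER_CUBIC)
W=np.zeros((400,800,3),np.uint8); W[:,:400]=o; W[:350,400:]=q; cv2.imwrite("pics/c2.png",W[...,::-1])
E
```

```text
comp [ 18  21  26  29 481] [265.32848233 228.7983368 ]
cap circ ((0.5001612901687622, 0.12378472834825516), 0.03041856735944748) [0.50331813 0.12456555] 0.053288681302258334
jar corners [[0.4707 0.1433 0.05  ]
 [0.4858 0.0905 0.05  ]
 [0.5413 0.1055 0.05  ]
 [0.5279 0.1631 0.05  ]] [0.50641616 0.12560688 0.05      ]
0.05485832321564145 16.017184799206106
0.05746128578722282 15.056850705949733
0.0592069253911955 13.093992545503085
0.06056303952443629 19.148755402516514
stripe dir [[0.48051671 0.1200165  0.05      ]] 11.282780755323973
mat [0.50736816 0.12345033 0.004     ]
side proj cap centre [[290.99201671 170.86764629]
 [290.2607344  171.25670573]]
```

View pics/c2.png

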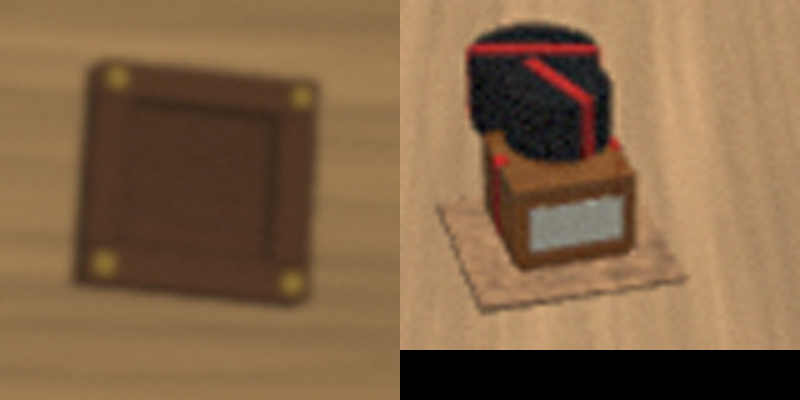

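```bash
python3 - <<'E'
from h import *
px=np.array([[118,77],[301,97],[291,283],[104,264]])/5-.5*.8+[370,195]
B=onz("top",px,.034); print("holder studs",B.mean(0)); 
for k in range(4): e=B[(k+1)%4]-B[k]; print(np.linalg.norm(e),np.degrees(np.arctan2(e[1],e[0]))%90)
px=np.array([[517,190],[635,172]])-[400,0]; J=onz("side",px/5-.4+[262,155],.05); e=J[1]-J[0]; print("side edge",J,np.linalg.norm(e),np.degrees(np.arctan2(e[1],e[0])))
a=np.radians(np.degrees(np.arctan2(e[1],e[0]))); print("centre from side",J.mean(0)[:2]+.03*np.array([-np.sin(a),np.cos(a)]))
print(onz("top",np.array([[241,262]])/8-.44+[235,195],.088))
im=np.load("side0.npz")["im"].astype(int); y=(im[...,0]>130)&(im[...,2]<80)&(im[...,1]>100); v,u=np.nonzero(y[255:325,262:342]); 
n,l,st,ce=cv2.connectedComponentsWithStats(y[255:325,262:342].astype(np.uint8)); C=ce[1:][st[1:,4]>2]+[262,255]; H=onz("side",C,.034); print(H.round(4))
E
```

```text
holder studs [ 0.51862487 -0.18676896  0.034     ]
0.082443541327196 85.95771248971765
0.08282764070881918 85.99942356987208
0.08261641996877034 86.2469593966639
0.08324476507049164 85.88095006606608
side edge [[0.4907671  0.09264128 0.05      ]
 [0.54517248 0.10795224 0.05      ]] 0.05651876620012986 15.717858971755115
centre from side [0.50984278 0.12917498]
[[0.50628009 0.12607652 0.088     ]]
[[ 0.4822 -0.142   0.034 ]
 [ 0.5651 -0.1469  0.034 ]
 [ 0.4762 -0.2255  0.034 ]
 [ 0.5597 -0.2279  0.034 ]
 [ 0.5592 -0.2335  0.034 ]
 [ 0.5672 -0.2345  0.034 ]
 [ 0.4786 -0.2643  0.034 ]
 [ 0.5381 -0.2686  0.034 ]]
```

```bash
python3 - <<'E'
# move planning: deltas in tool axes
from h import *
from scipy.spatial.transform import Rotation as R
s=observe(); r=R.from_quat(s["ee_rot"]); print(r.as_matrix().round(3))
print(r.inv().apply(np.array([.5065,.126,.16])-s["tcp_pos"])/.2)
E
```

```text
[[ 0.929  0.369 -0.   ]
 [ 0.369 -0.929  0.001]
 [ 0.    -0.001 -1.   ]]
[ 2.58599663 -2.27412641  0.33407595]
```

```bash
python3 -m handwheel '[[0.23,-0.2,0,0,0,0],[0.46,-0.4,0,0,0,0],[0.7,-0.61,0,0,0,0],[0.93,-0.81,0,0,0,0],[1,-0.88,0,0,0,0]]' 0 && python3 -m handwheel '[[0.23,-0.2,0,0,0,0],[0.46,-0.4,0,0,0,0],[0.7,-0.61,0,0,0,0],[0.93,-0.81,0,0,0,0],[1,-0.88,0,0,0,0]]' && python3 -m handwheel '[[0.2,-0.17,0.1,0,0,0],[0.4,-0.34,0.2,0,0,0],[0.58,-0.51,0.3,0,0,0],[0.58,-0.51,0.3,0,0,0],[0.58,-0.51,0.3,0,0,0]]'
cat > g.py <<'E'
from h import *; import sys
from scipy.spatial.transform import Rotation as R
s=observe(); r=R.from_quat(s["ee_rot"]); x=r.apply([1,0,0])
print("t",s["t"],"pos",s["tcp_pos"].round(4),"yaw",np.degrees(np.arctan2(x[1],x[0])).round(2),"tilt",np.degrees(np.arccos(-r.apply([0,0,1])[2])).round(2),"F",np.round(s["force"],2),"M",np.round(s["wrist_torque"],2),"w",s["gripper_width"],s["gripper_force"],"q6",s["q"][5])
if len(sys.argv)>3: print("delta units",(r.inv().apply(np.array(sys.argv[1:4],float)-s["tcp_pos"])/.2).round(4))
E
python3 g.py .5075 .127 .057
```

```text
t: 0.72
tcp_pos: [0.3153, -0.2476, 0.2266]
ee_rot: [0.982, 0.189, 0.0, -0.0]
force: [0.8, -0.6, -0.1]
gripper_width: 0.0918
gripper_force: 0.0
t: 1.35
tcp_pos: [0.4363, -0.0102, 0.2264]
ee_rot: [0.982, 0.19, -0.0, -0.0]
force: [-1.0, -0.5, -0.7]
gripper_width: 0.0917
gripper_force: 0.0
t: 1.98
tcp_pos: [0.5054, 0.1241, 0.1664]
ee_rot: [0.982, 0.188, -0.001, 0.0]
force: [0.1, -0.6, -0.5]
gripper_width: 0.0917
gripper_force: 0.0
t 1.975 pos [0.5054 0.1241 0.1664] yaw 21.68 tilt 0.07 F [ 0.09 -0.61 -0.49] M [ 0.02  0.03 -0.02] w 0.09165510964563985 0.0 q6 1.286290349247746
delta units [ 0.0156 -0.0097  0.5472]
```

```bash
python3 -m handwheel '[[0.016,-0.01,0.12,0,0,0],[0.016,-0.01,0.24,0,0,0],[0.016,-0.01,0.36,0,0,0],[0.016,-0.01,0.46,0,0,0],[0.016,-0.01,0.52,0,0,0],[0.016,-0.01,0.545,0,0,0],[0.016,-0.01,0.545,0,0,0]]' && python3 -m handwheel '[[0,0,0,0,0,0],[0,0,0,0,0,0],[0,0,0,0,0,0],[0,0,0,0,0,0],[0,0,0,0,0,0],[0,0,0,0,0,0],[0,0,0,0,0,0],[0,0,0,0,0,0]]' 1; python3 g.py
```

```text
t: 2.85
tcp_pos: [0.5083, 0.127, 0.0581]
ee_rot: [0.982, 0.188, 0.0, 0.0]
force: [0.3, -0.4, 0.0]
gripper_width: 0.092
gripper_force: 0.0
t: 3.85
tcp_pos: [0.5081, 0.1273, 0.0577]
ee_rot: [0.982, 0.188, 0.0, 0.0]
force: [-0.6, -0.1, 1.1]
gripper_width: 0.0493
gripper_force: 30.0
t 3.85 pos [0.5081 0.1273 0.0577] yaw 21.65 tilt 0.01 F [-0.64 -0.06  1.09] M [-0.1   0.02  0.07] w 0.049340574688234135 30.000045597553253 q6 1.292348748071408
```

```bash
python3 -m handwheel '[[0,0,-0.05,0,0,0],[0,0,-0.15,0,0,0],[0,0,-0.28,0,0,0],[0,0,-0.4,0,0,0],[0,0,-0.4,0,0,0]]'; python3 g.py .5197 -.1863 .138; python3 - <<'E'
from h import *
im,d=snapshot("side"); np.savez("side1.npz",im=im,d=d)
im2,d2=snapshot("top"); np.savez("top1.npz",im=im2,d=d2)
s=observe(); c=proj("side",[[.508,.127,.10]])[0].astype(int); e=proj("top",[[.508,.127,.10]])[0].astype(int); print(c,e)
f=lambda i,c:cv2.resize(i[max(c[1]-50,0):c[1]+50,c[0]-40:c[0]+40],(400,500),interpolation=cv2.INTER_CUBIC)
cv2.imwrite("pics/c3.png",np.hstack([f(im,c),f(im2,e)])[...,::-1])
E
```

```text
t: 4.47
tcp_pos: [0.509, 0.1275, 0.1393]
ee_rot: [0.982, 0.188, 0.002, 0.0]
force: [0.5, 0.3, -4.6]
gripper_width: 0.0495
gripper_force: 30.0
t 4.475 pos [0.509  0.1275 0.1393] yaw 21.65 tilt 0.21 F [ 0.48  0.31 -4.62] M [-0.04  0.09  0.01] w 0.049522013721943745 29.999324530363083 q6 1.2923728006106696
delta units [-0.529   1.4783  0.0061]
[292 166] [263 225]
```

View pics/c3.png

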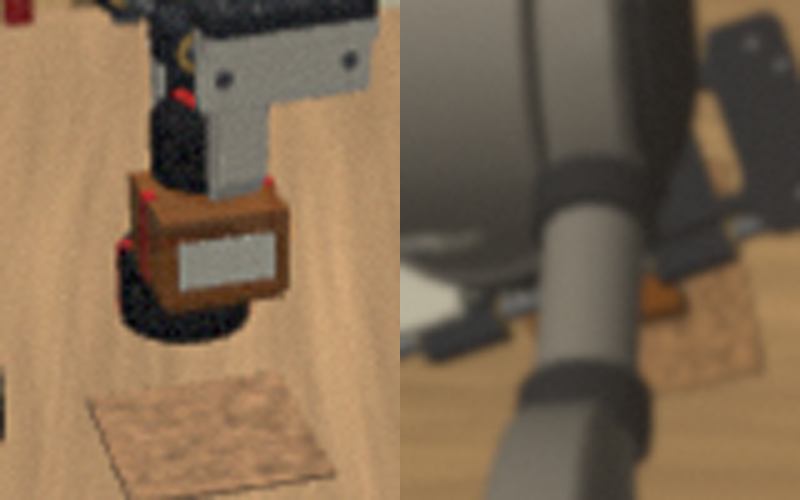

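Side crop: the jar hangs level under the fingers. Its shoulder front edge runs about (155,237) to (290,208) in the crop, and the mat is left empty. Next I'll carry it towards the block, turning it about 19.5° clockwise.

```bash
python3 -m handwheel '[[-0.04,0.1,0,0,0,0.04],[-0.1,0.3,0,0,0,0.12],[-0.18,0.5,0,0,0,0.217],[-0.25,0.7,0,0,0,0.217],[-0.28,0.79,0,0,0,0.217],[-0.28,0.79,0,0,0,0.217]]'; python3 g.py .5197 -.1863 .138
```

```text
t: 5.32
tcp_pos: [0.5138, -0.0408, 0.1367]
ee_rot: [1.0, 0.017, -0.001, -0.0]
force: [0.1, 1.2, -4.9]
gripper_width: 0.0493
gripper_force: 30.0
t 5.325 pos [ 0.5138 -0.0408  0.1367] yaw 2.0 tilt 0.11 F [ 0.1   1.16 -4.92] M [ 0.1   0.01 -0.06] w 0.049270860658749416 29.99918505549431 q6 1.3076778558961344
delta units [ 0.004   0.7281 -0.0068]
```

```bash
python3 -m handwheel '[[0,0.12,0,0,0,0],[0,0.32,0,0,0,0],[0,0.52,0.03,0,0,0],[0,0.68,0.07,0,0,0],[0.004,0.728,0.1,0,0,0],[0.004,0.728,0.1,0,0,0],[0.004,0.728,0.1,0,0,0]]'; python3 g.py .5197 -.1863 .138;  python3 - <<'E'
from h import *
im,d=snapshot("side"); np.savez("side2.npz",im=im,d=d)
im2,d2=snapshot("top"); np.savez("top2.npz",im=im2,d=d2)
cv2.imwrite("pics/c4.png",np.hstack([cv2.resize(im[190:330,240:360],(480,560),interpolation=cv2.INTER_CUBIC),cv2.resize(im2[175:280,370:430],(320,560),interpolation=cv2.INTER_CUBIC)])[...,::-1])
E
```

```text
t: 6.2
tcp_pos: [0.5206, -0.184, 0.1177]
ee_rot: [1.0, 0.019, -0.0, -0.0]
force: [0.0, 0.8, -5.4]
gripper_width: 0.0493
gripper_force: 30.0
t 6.2 pos [ 0.5206 -0.184   0.1177] yaw 2.2 tilt 0.04 F [ 0.04  0.82 -5.41] M [ 0.04 -0.02 -0.01] w 0.049278053686804185 29.999546259641647 q6 1.0533556324847302
delta units [-0.0048  0.0112 -0.1014]
```

View pics/c4.png

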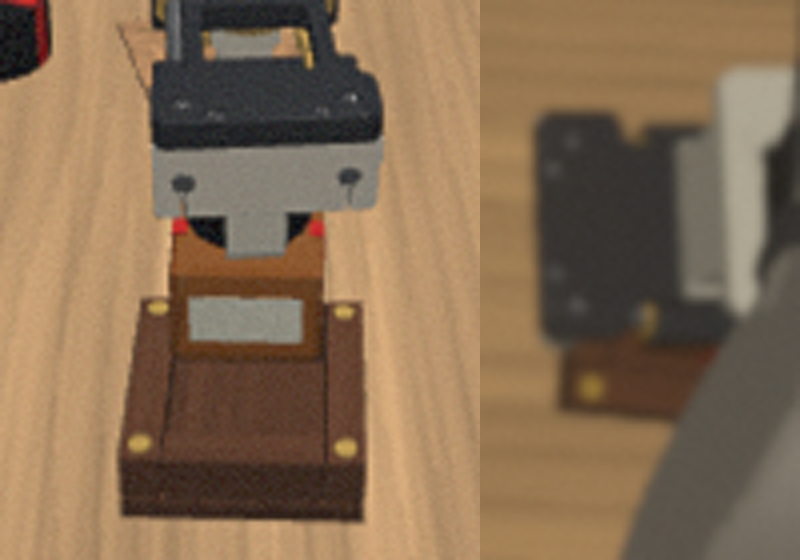

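```bash
python3 - <<'E'
from h import *
f=lambda a:np.array(a,float)/4-.375+[240,190]
C=onz("side",f([[157,308],[345,313],[140,443],[347,448]]),.034); print(C.round(4),C.mean(0))
for a,b in((0,1),(2,3)): e=C[b]-C[a]; print(np.linalg.norm(e),np.degrees(np.arctan2(e[1],e[0])))
for z in(.108,.110,.112):
  J=onz("side",f([[171,277],[324,280]]),z); e=J[1]-J[0]; a=np.arctan2(e[1],e[0]); print(z,J.round(4),np.linalg.norm(e),np.degrees(a),J.mean(0)[:2]+.03*np.array([-np.sin(a),np.cos(a)]))
# amber mask extents rows at shoulder
im=np.load("side2.npz")["im"].astype(int)
for v in range(248,282,3): 
  r=im[v,275:330]; print(v,''.join('A' if p[0]>80 and p[2]<35 and p[1]<p[0]*.7 else 'r' if p[1]<60 and p[0]>130 else 'k' if p.max()<60 else '.' for p in r))
E
```

```text
[[ 0.4818 -0.143   0.034 ]
 [ 0.5656 -0.1493  0.034 ]
 [ 0.4768 -0.2252  0.034 ]
 [ 0.56   -0.2312  0.034 ]] [ 0.52107407 -0.18717685  0.034     ]
0.08402681985377725 -4.306247702946912
0.08342330664004646 -4.075174325299405
0.108 [[ 0.4912 -0.2106  0.108 ]
 [ 0.55   -0.2144  0.108 ]] 0.05893023825153157 -3.6904442491567755 [ 0.5224892  -0.18252958]
0.11 [[ 0.4912 -0.213   0.11  ]
 [ 0.5498 -0.2167  0.11  ]] 0.05862667788033042 -3.6904442491567377 [ 0.52242939 -0.18492138]
0.112 [[ 0.4913 -0.2154  0.112 ]
 [ 0.5495 -0.2191  0.112 ]] 0.05832311750912911 -3.6904442491568177 [ 0.52236958 -0.18731317]
248 ........rAr...kkkkkkk................kkk...rrr.........
251 ....................k..................................
254 .......................................................
257 ............................A..........................
260 ........A...AAAA.A..A.AAA.AAA..AAAAAAAAAAA..A..........
263 .........A.A.......A.....AAAAAA...A..A.AA.AA...........
266 ........AAA...............................AAA..........
269 ........AAA..............................AAAA..........
272 ........AAA................................A...........
275 ........AA.A..............................AAA..........
278 ..........AAA.AAAAAAAA.AAAA.AA.AAAA.AAAA.AAA.k.........
281 .......................................................
```

Side crop: the jar is above the pocket. Its shoulder edge runs (171,277) to (324,280), parallel to the block to within 0.5° and about 2 mm short in y. I'll correct that and lower it.

```bash
python3 -m handwheel '[[-0.003,0.01,0.02,0,0,0.003],[-0.003,0.01,0.06,0,0,0.003],[-0.003,0.01,0.1,0,0,0.003],[-0.003,0.01,0.14,0,0,0.003],[-0.003,0.01,0.165,0,0,0.003],[-0.003,0.01,0.18,0,0,0.003],[-0.003,0.01,0.195,0,0,0.003],[-0.003,0.01,0.205,0,0,0.003]]'; python3 g.py
```

```text
t: 7.3
tcp_pos: [0.52, -0.1877, 0.0767]
ee_rot: [1.0, 0.016, 0.0, 0.0]
force: [0.4, -0.8, -3.9]
gripper_width: 0.0492
gripper_force: 30.0
t 7.3 pos [ 0.52   -0.1877  0.0767] yaw 1.85 tilt 0.02 F [ 0.38 -0.84 -3.92] M [ 0.04  0.02 -0.03] w 0.04923233664948871 29.99934285879135 q6 1.0536418662574538
```

```bash
python3 -m handwheel '[[0,0,0.02,0,0,0],[0,0,0.04,0,0,0],[0,0,0.055,0,0,0],[0,0,0.065,0,0,0],[0,0,0.068,0,0,0],[0,0,0.068,0,0,0]]'; python3 g.py
```

```text
t: 8.05
tcp_pos: [0.52, -0.1877, 0.0637]
ee_rot: [1.0, 0.016, 0.0, 0.0]
force: [-2.4, 1.0, 4.0]
gripper_width: 0.0498
gripper_force: 30.0
t 8.05 pos [ 0.52   -0.1877  0.0637] yaw 1.85 tilt 0.02 F [-2.39  0.99  3.97] M [0.23 0.52 0.01] w 0.04976461986411052 30.000499337911606 q6 1.0536626591765965
```

```bash
python3 -m handwheel '[[0,0,0,0,0,-0.03],[0,0,0,0,0,-0.08],[0,0,0,0,0,-0.13],[0,0,0,0,0,-0.18],[0,0,0,0,0,-0.23],[0,0,0,0,0,-0.27],[0,0,0,0,0,-0.3],[0,0,0,0,0,-0.3]]'; python3 g.py;  python3 - <<'E'
from h import *
im,d=snapshot("side"); np.savez("side3.npz",im=im,d=d)
cv2.imwrite("pics/c5.png",cv2.resize(im[200:330,240:360],(552,598),interpolation=cv2.INTER_CUBIC)[...,::-1])
E
```

```text
t: 9.05
tcp_pos: [0.5206, -0.188, 0.0637]
ee_rot: [0.969, 0.249, 0.001, 0.001]
force: [-0.4, 1.0, 3.4]
gripper_width: 0.049
gripper_force: 30.0
t 9.05 pos [ 0.5206 -0.188   0.0637] yaw 28.82 tilt 0.11 F [-0.43  1.04  3.41] M [ 0.08  0.1  -0.06] w 0.048999563934283445 30.000274926424026 q6 0.5828724300630157
```

View pics/c5.png

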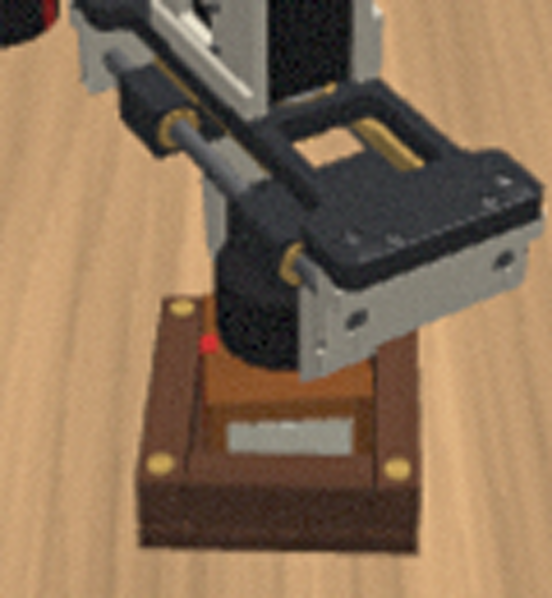

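Side crop: the jar is down in the pocket, stripe at (208,344), and the cap is partly turned. The red line is hidden on the near side. I'll keep turning and read the moment mid-motion.

```bash
python3 -m handwheel '[[0,0,0,0,0,-0.05],[0,0,0,0,0,-0.1]]'>/dev/null; python3 g.py; python3 -m handwheel '[[0,0,0,0,0,-0.05],[0,0,0,0,0,-0.1]]'>/dev/null; python3 g.py
```

```text
t 9.35 pos [ 0.5207 -0.188   0.0638] yaw 37.91 tilt 0.12 F [-0.33  0.04  5.15] M [ 0.06  0.07 -0.24] w 0.049165192786458804 30.00090166926384 q6 0.42410130765728377
t 9.6 pos [ 0.5208 -0.188   0.064 ] yaw 46.91 tilt 0.15 F [-0.27  0.63  7.97] M [ 0.15  0.12 -0.26] w 0.049691008126120526 30.000426918268204 q6 0.2669484252104318
```

```bash
python3 -m handwheel '[[0,0,0,0,0,-0.05],[0,0,0,0,0,-0.1]]'>/dev/null; python3 g.py; python3 -m handwheel '[[0,0,0,0,0,-0.05],[0,0,0,0,0,-0.1]]'>/dev/null; python3 g.py;  python3 -m handwheel '[[0,0,0,0,0,-0.05],[0,0,0,0,0,-0.11],[0,0,0,0,0,-0.11],[0,0,0,0,0,-0.11]]'>/dev/null; python3 g.py; python3 - <<'E'
from h import *
for n in("side","top"):
    im,d=snapshot(n); np.savez(n+"4.npz",im=im,d=d)
    if n=="side": a=cv2.resize(im[220:320,240:360],(600,500),interpolation=cv2.INTER_CUBIC)
cv2.imwrite("pics/c6.png",a[...,::-1])
E
```

```text
t 9.85 pos [ 0.5212 -0.1881  0.065 ] yaw 55.92 tilt 0.22 F [-1.49  0.9  12.84] M [ 0.23  0.31 -0.09] w 0.04953172072418815 30.002292841672897 q6 0.10977319683073349
t 10.1 pos [ 0.5214 -0.188   0.0651] yaw 64.92 tilt 0.24 F [-1.14  2.43 13.62] M [ 0.42  0.24 -0.16] w 0.04955423145860393 30.002168118953705 q6 -0.04727950654656479
t 10.6 pos [ 0.5214 -0.188   0.0651] yaw 74.72 tilt 0.24 F [-1.1   3.58 13.93] M [0.35 0.21 0.03] w 0.04902835037615033 30.002011209726334 q6 -0.21794970773133654
```

View pics/c6.png

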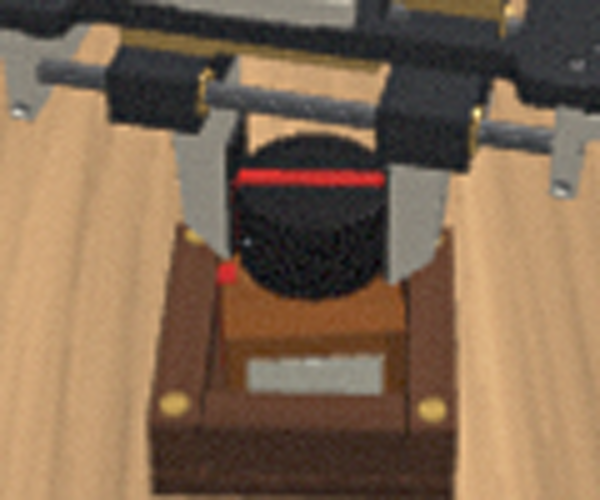

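Side crop: the cap's red line, (237,178) to (384,179), is parallel to the jar's front edge and points at the stripe at (227,272). The upward force jumped and the torque dropped, so the thread has let go. I'll lift the cap straight up.

```bash
python3 -m handwheel '[[0,0,-0.01,0,0,0],[0,0,-0.025,0,0,0],[0,0,-0.045,0,0,0],[0,0,-0.07,0,0,0],[0,0,-0.095,0,0,0],[0,0,-0.12,0,0,0],[0,0,-0.138,0,0,0],[0,0,-0.138,0,0,0],[0,0,-0.138,0,0,0],[0,0,-0.138,0,0,0]]'>/dev/null; python3 g.py; python3 - <<'E'
from h import *
im,d=snapshot("side"); np.savez("side5.npz",im=im,d=d)
cv2.imwrite("pics/c7.png",cv2.resize(im[220:320,240:360],(600,500),interpolation=cv2.INTER_CUBIC)[...,::-1])
E
```

```text
t 11.95 pos [ 0.5198 -0.1876  0.0905] yaw 74.75 tilt 0.02 F [-0.05 -0.03 -0.67] M [-0.   -0.06  0.01] w 0.04946801494034281 29.999881982803345 q6 -0.2186696306127769
```

View pics/c7.png

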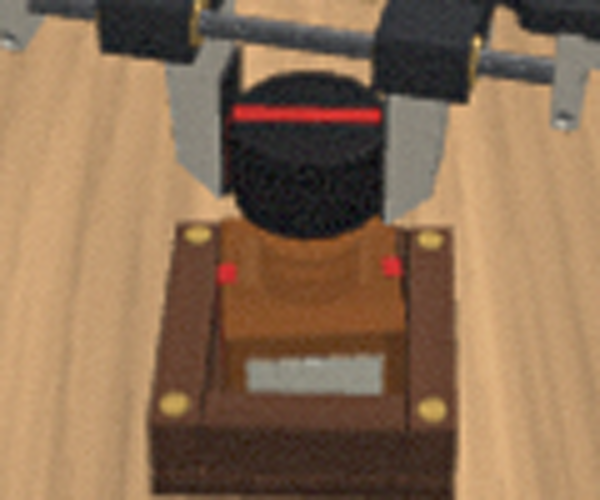

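The cap is clear of the jar: the force equals the cap's weight alone. It is level, and its line is parallel to the stripes at (228,272) and (392,267), with the jar still in the pocket.

```bash
python3 -c "
from workcell import job_done; print(job_done())"
```

```text
the job is handed in; nothing more can be done
None
```

I've handed in the job: the jar is down in the block's pocket, and the released cap is held level about 15 mm above its rim, with its red line on the stripes by the last picture; the verdict wasn't shown.

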